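# Clip an inline filter into its bracket and plug it in

## Task

Take the inline filter from its wooden rest and press it down sideways into the two spring clips of the bracket, so that both clips snap round it with its brass nipple pointing at the union block but still short of it. Then slide it along in the clips until the nipple is plugged in and the shoulder of the canister is pressed lightly against the sprung rubber seal and stays so; feel for the seal, do not squash it to its stop, do not force the filter into the bracket, and leave the tools and the tin that lie between alone.

Things in the scene. Friction and masses are not known exactly. Their poses are not given: they have to be found in the camera images.
- filter: Inline filter: bare metal canister, 40 mm diameter, 160 mm long, about 0.2 kg, lying level. Origin at the middle of the canister on its axis; x runs along the axis towards the brass nipple (14 mm diameter, sticks out 12 mm beyond the +x end). At the other end a black stub, 24 mm diameter, sticks out 8 mm. Smooth: grip across its middle with 40 N or more.
- shoulder (a point): Centre of the canister's +x end face, from which the nipple sticks out, 80 mm from the filter's origin along its x.
- rest: Fixed wooden rest in which the filter lies at the start: base 160 by 75 mm, two V-notched supports 16 mm wide, centred 52 mm either side of the middle, tops 60 mm high. Origin at the centre of its underside; the filter's axis lies along the rest's x, 60 mm above the origin.
- bracket: Fixed bracket: pale metal plate 240 by 80 by 12 mm (x from -90 to 150 mm) with two upward-opening C-shaped spring clips 12 mm wide, centred at x = -50 and +50 mm: 88 mm free between them for fingers. Origin on the table under the midpoint of the clips; x runs along the clips' common axis towards the union block at the plate's end, z up.
- clip_axis (a point): Midpoint between the two clips on their common axis, 60 mm above the bracket's origin, same axes: a filter fully snapped in has its axis through here along x and rests on saddles under it. Going down, the canister meets the flared lips with its axis about 25 mm above this; a push of some 15 N in all snaps it through both clips at once.
- load_point (a point): On the clips' axis, 20 mm before clip_axis (-x): pressed in with its origin here, the filter has its nipple clear of the union wherever that is clamped. The filter's home is 16 to 36 mm further along +x: how far differs and is not measured, so slide by feel. Sliding in the clips meets a friction of roughly 4 to 10 N.
- seal (a joint): Compression of the sprung black rubber flange (46 mm square, hole for the nipple) on the front of the aluminium union block (50 mm wide, 86 mm high), in m: 0 free, 0.006 squashed to its stop. Yields from about 0.6 N, then 1 mm per 1.2 N; 2 to 4 mm (3 to 5.5 N over the clips' friction) is a light seating. The clips hold the filter there when let go, with a little creep back.
- collar: Bystander: steel collar, 42 mm across, flat on the table.
- socket: Bystander: steel wrench socket, 24 mm across, 34 mm high, standing.
- spanner: Bystander: spanner lying on the table.
- driver: Bystander: screwdriver lying on the table.
- tin: Bystander: steel tin, 60 mm across, 60 mm high, standing.

How it is judged:
On the way, in this order (a step that is already met when the one before it is completed fails the run):
1. the filter sits in both clips, nipple towards the union, the seal not yet touched (z of filter in the frame of bracket between 0.056 and 0.063 m and y of filter in the frame of bracket between -0.003 and 0.003 m and angle between the x axis of filter and the x axis of bracket, either way round below 0.05 rad and x of shoulder in the frame of bracket above 0.045 m and value of joint seal below 0.0005 m), for 0.2 s.
2. the shoulder presses on the seal (value of joint seal above 0.001 m), for 0.2 s.
At the end, for the whole second after the job is handed in: The filter is at rest in both clips (axis within 3 mm of the clips' axis sideways and 3 mm above or 4 mm below in height, parallel within 0.05 rad), nipple plugged in the union, its shoulder keeping the seal compressed by at least 0.8 mm, and let go (z of filter in the frame of bracket between 0.056 and 0.063 m and y of filter in the frame of bracket between -0.003 and 0.003 m and angle between the x axis of filter and the x axis of bracket, either way round below 0.05 rad and x of shoulder in the frame of bracket above 0.075 m and value of joint seal above 0.0008 m and linear speed of filter below 0.01 m/s); the robot touches nothing.
It fails at once if the seal squashed to its stop (over 5.5 mm) (value of joint seal above 0.0055 m).
It fails at once if the filter forced into the bracket: contact forces between them, the clips' own grip of about 25 N included, over 60 N in all (contact force between filter and bracket above 60 N).
It fails at once if bystanders pushed about (over 3 cm) (distance of any of collar, socket, spanner, driver, tin from where it was at the start of the episode above 0.03 m).
It also fails if it takes over 70 s, if anything falls off the work surface, if the arm or the gripper's body presses on something with over 40 N, if the wrist force passes 120 N, or if a joint passes its speed limit or range.

## Robot

A 6-joint arm with a two-finger parallel gripper is mounted at the origin on the work surface. World frame = base frame: x ahead of the robot, y to its left, z up, the work surface at z = 0. Lengths are in m, angles in rad, forces in N, time in s.
With the tool pointing down it reaches from about 0.35 to 0.925 m from the base axis. Payload 6.4 kg.
Tool frame: the origin (TCP) lies between the finger pads; the fingertips stand 22 mm ahead of it and the grasp point (between the pads) lies 3 mm ahead of it; z points along the fingers, y is the line along which they close (so a half turn about z gives the same grasp; the last joint's range is limited). The gripper opens to 94 mm and grips with 3 to 60 N. Pads are 16 mm wide; open, the fingers measure 119 mm over their backs; the gripper's body (75 mm by 177 mm) begins 78 mm behind the grasp point.
Start: joints at [-1.416, 0.245, 1.558, -0, 1.339, -0.174], TCP at [0.21, -0.615, 0.227] pointing down, gripper open.
Joint ranges: [-3.13, 3.13], [-1.02, 2.26], [0.13, 2.54], [-0.95, 4.09], [0.21, 2.88], [-2.74, 2.74]. Speed limits (rad/s): [2.57, 2.57, 3.14, 3.14, 3.14, 3.14].

## Interface

Orientations are given as a unit quaternion [x, y, z, w].
In Python, from cell import sensors, imaging, r gives the robot as it stands. The module is installed in compiled form; this text tells all that it offers.
- The arm moves only by the tool send_rows, never from a script. Its argument "plan" is text: rows parted by semicolons, each of 6 numbers parted by spaces: the shift along the tool's x, y, z in m, then the turn, a rotation vector about the tool's x, y, z in rad. A call has 1 to 12 rows; each row is the pose to reach, as a shift and turn from the pose commanded when the call began, along the tool's axes at that moment; what a row does not reach only later rows make up. A row lasts 1/8 s, in which the tool goes at most 62.5 mm and 10.7 degrees, less where a joint would pass 70% of its speed; a pose out of reach is approached as far as the arm can. A call with a gripper value outside its range is refused whole. "jaw" is the opening, from 0 (shut) to 1 (fully open), set as the call begins (left out, the last holds). The fingers move at their own pace and stop on an object; "squeeze" is the grip in N (left out, the last holds). Time passes only in rows, so rows that repeat a pose let the fingers close. It gives the time, the measured TCP pose, the force, the opening and the grip force at its end, in the units of the state.
- sensors.observe(): the state, without advancing time (a new reading comes with each control period).
- imaging.capture(name): name is "scene" or "top"; returns the picture (384x512x3 uint8, red, green, blue); there is no depth.
- imaging.camera_info(name): a dict with "mtx" (3x3 intrinsics, pixels), "rvec" (rotation vector, rad) and "tvec" (3), from world to camera coordinates, as OpenCV has them. Camera axes: x right, y down, z forward; pixel columns grow to the right and rows downward; lengths in m; the calibration is good to about 2 mm. A picture is of the moment at which its call begins. camera_info takes no time and is no camera call.
- r.sign_off(): hands the job in; it is judged then, once.
Trained networks look in the newest picture that a camera, given by its name, has taken for a name from the list of things; names that differ only in an ending like _2 or _b are one class to them, and where a whole thing is asked for, a point or a joint stands for the part that bears it (a point fixed in the world has none). Each returns a list of dicts, best first, with "p" (0 to 1); they miss things now and then, are a little off and sometimes report something else, mostly with a low value. They report only what shows in the picture. A call takes as long as a camera call.
- imaging.recognise(target, camera): "extent" ([left, top, width, height] in pixels, round what is visible of it).
The state is a dict: "time_s": time; "qpos": joint angles; "joint_vel": joint speeds; "tau": joint torques, N m; "tcp_pos": TCP position; "eef_rot": TCP orientation; "force": force on the tool from outside, world axes, zero at the start; "moment": the same for the moment, N m; "finger_gap": finger opening in m; "grasp_force": force on a finger pad.
Only numpy, scipy, OpenCV 4.12 (cv2) and the standard library are available. Lean on these libraries where they do the work, as an engineer would, in place of code of your own. Each camera call takes 0.05 s, during which the arm holds its last target. There are 200 camera calls.

## Working session

There is one attempt and no reset: what is moved stays moved. The work goes in short steps, Python scripts to look and compute and a tool call to move; the robot and the scene stay as the last step left them, time stands still between calls to the robot, and variables do not carry over. Pictures are saved under pics/ and viewed, at most 10 in all, crops included, and the job is handed in when it is done.

Besides the shell and the picture viewer there is one more tool, called after ">>>" as a command line: name --argument value ..., lists and objects as JSON in quotes. send_rows: Moves the arm, as the interface text tells. Its arguments: {"type":"object","properties":{"plan":{"type":"string"},"jaw":{"type":"number"},"squeeze":{"type":"number"}},"required":["plan"]}

```bash
mkdir -p pics
python3 - <<'E'
from cell import sensors, imaging, r
import cv2,numpy as np
s=sensors.observe();print(s)
for c in("scene","top"):
    im=imaging.capture(c);cv2.imwrite(f"pics/{c}0.png",cv2.resize(im[:,:,::-1],(800,600)))
    print(c,imaging.camera_info(c))
    for t in("filter","rest","bracket","seal","tin"):
        print(t,[(d['extent'],round(d['p'],2)) for d in imaging.recognise(t,c)[:2]])
E
```

```text
{'time_s': 0.0, 'qpos': array([-1.41606677e+00,  2.45828517e-01,  1.55898394e+00, -1.19220654e-05,
        1.33866819e+00, -1.74109333e-01]), 'joint_vel': array([-1.13896875e-03,  7.24708660e-04, -1.53327757e-04,  3.94023851e-05,
        8.18129532e-04,  1.64610927e-03]), 'tau': array([-2.32158227e-04, -4.15838528e+01, -3.14603877e+01,  6.84495619e-02,
        3.32168012e-02, -1.54505133e-04]), 'tcp_pos': array([ 0.20982563, -0.61462666,  0.22635224]), 'eef_rot': array([ 9.86512882e-01,  1.63680917e-01,  3.34750718e-06, -9.44009511e-04]), 'force': array([-0.08243872, -0.3243124 , -0.99211006]), 'moment': array([-0.04030187, -0.05020417,  0.04727686]), 'grasp_force': 0.0, 'finger_gap': 0.09400807780334686}
scene {'mtx': array([[494.66557316,   0.        , 263.90833337],
       [  0.        , 494.66557316, 197.17669876],
       [  0.        ,   0.        ,   1.        ]]), 'rvec': array([ 2.27648103,  0.61144228, -0.24931243]), 'tvec': array([-0.54273798, -0.13028464,  1.23415396])}
filter [([261.5, 127.5, 47.1, 50.4], 0.94), ([292.8, 219.0, 32.9, 38.7], 0.5)]
rest [([252.5, 141.0, 58.8, 53.8], 0.7)]
bracket [([108.0, 270.6, 119.1, 101.6], 0.78)]
seal [([172.6, 256.8, 30.6, 23.6], 0.55)]
tin [([294.0, 220.2, 32.5, 38.3], 0.82)]
top {'mtx': array([[496.8204088 ,   0.        , 256.7556736 ],
       [  0.        , 496.8204088 , 189.62905658],
       [  0.        ,   0.        ,   1.        ]]), 'rvec': array([ 2.14444831, -2.10486431,  0.16769252]), 'tvec': array([0.02652485, 0.60351613, 1.20259918])}
filter [([145.6, 201.1, 75.7, 15.8], 0.91), ([239.5, 184.8, 13.3, 60.8], 0.48)]
rest [([160.1, 191.8, 64.1, 34.7], 0.94)]
bracket [([313.2, 189.9, 93.3, 38.9], 0.81)]
seal [([339.1, 199.2, 0.3, 14.2], 0.46)]
tin [([250.7, 138.9, 22.4, 25.0], 0.85), ([156.7, 190.3, 67.5, 36.9], 0.21)]
```

View pics/top0.png

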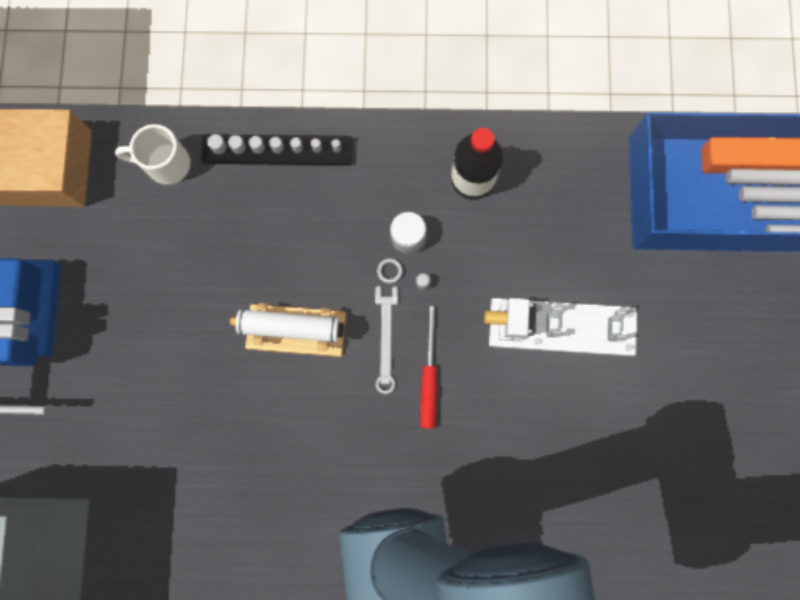

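View pics/scene0.png

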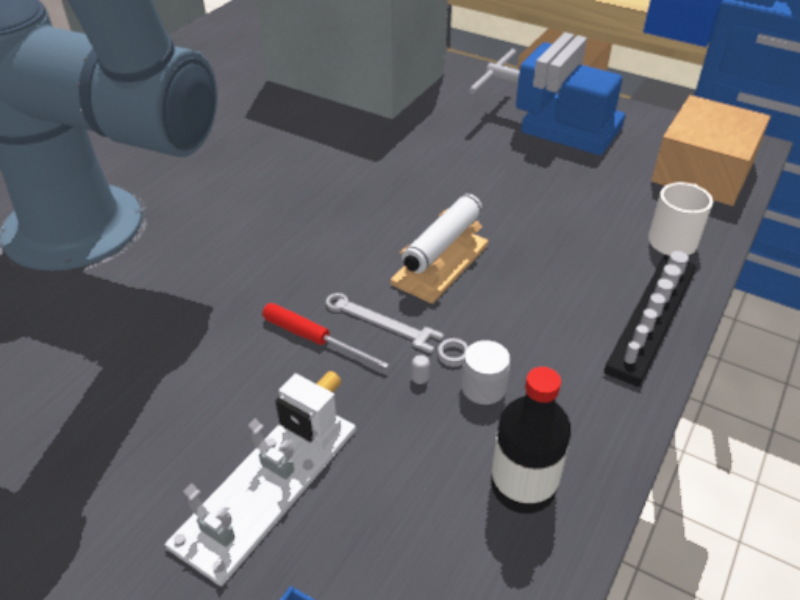

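The top picture shows the filter in its rest at about (290,326), nipple to the left (+y). The bracket is at about (563,327), with its union at the left end, so both point the same way. The tools lie between them. I'll zoom in for precise measuring.

Run:
```python
from cell import sensors, imaging, r
import cv2,numpy as np
im=np.mean([imaging.capture("top").astype(float) for _ in range(4)],0).astype('uint8')[:,:,::-1]
a=im[187:229,308:418];b=im[187:229,135:245]
cv2.imwrite("pics/z1.png",cv2.resize(np.vstack([a,b]),None,fx=7,fy=7,interpolation=cv2.INTER_CUBIC))
```

```text
(no output)
```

View pics/z1.png

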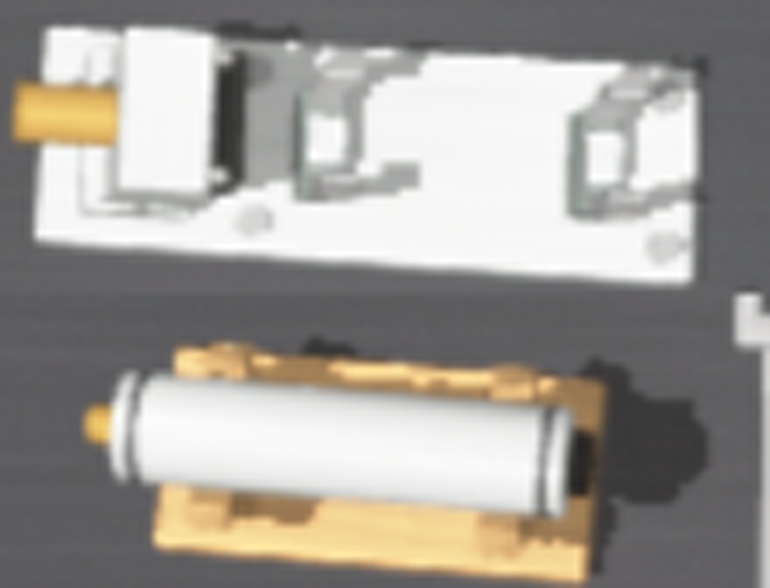

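```bash
cat > h.py <<'E'
from cell import sensors, imaging, r
import cv2,numpy as np
from scipy.optimize import least_squares
from scipy.spatial.transform import Rotation as R
def proj(P,c):
    i=imaging.camera_info(c);return cv2.projectPoints(np.float64(P).reshape(-1,1,3),i['rvec'],i['tvec'],i['mtx'],None)[0][:,0]
def w(p,L):  # p=x,y,yaw -> world
    L=np.float64(L);c,s=np.cos(p[2]),np.sin(p[2])
    return np.c_[p[0]+c*L[:,0]-s*L[:,1],p[1]+s*L[:,0]+c*L[:,1],L[:,2]]
def nat(uv,u0,v0,k=7): return (np.float64(uv)+.5)/k-.5+[u0,v0]
t=np.linspace(0,2*np.pi,73)
def cyl(l,rad,z): return np.vstack([np.c_[np.full(73,x),rad*np.cos(t),z+rad*np.sin(t)] for x in(-l/2,l/2)])
E
python3 - <<'E'
from h import *
m=nat([(45,27),(697,66),(694,283),(37,240)],308,187)
L=[(.15,-.04,.012),(-.09,-.04,.012),(-.09,.04,.012),(.15,.04,.012)]
s=least_squares(lambda p:(proj(w(p,L),"top")-m).ravel(),[.5,-.25,1.57]);print("bracket",s.x,s.fun.round(2))
b=s.x
# union block top / clip check
print((7*(proj(w(b,[(.05,0,.06),(-.05,0,.06),(.05,0,.012),(-.05,0,.012)]),"top")-[307.5,186.5])).round())
# filter silhouette: leftmost,rightmost, edges
g=nat([(110,0),(573,0),(200,377),(500,402),(200,487),(500,512)],135,187-42)
def f(p):
    q=proj(w(p,cyl(.16,.02,.06)),"top");h=cv2.convexHull(q.astype('float32'))[:,0];C=q.mean(0)
    def edge(u,sg):
        n=len(h);v=[]
        for i in range(n):
            a,d=h[i],h[(i+1)%n]
            if (a[0]-u)*(d[0]-u)<=0 and a[0]!=d[0]: v.append(a[1]+(u-a[0])/(d[0]-a[0])*(d[1]-a[1]))
        return sg(v) if v else C[1]
    return [h[:,0].min()-g[0,0],h[:,0].max()-g[1,0]]+[edge(g[i,0],min)-g[i,1] for i in(2,3)]+[edge(g[i,0],max)-g[i,1] for i in(4,5)]
s=least_squares(f,[.5,.2,1.57],diff_step=1e-3);p=s.x;print("filter",p,np.round(s.fun,2))
# rest base corners check, z guess
k=sensors.observe();T=k['tcp_pos'];Q=R.from_quat(k['eef_rot']);print(T,Q.as_matrix().round(3))
E
```

```text
bracket [ 0.56378403 -0.25948624  1.52572198] [ 0.31 -0.03 -0.19  0.11 -0.17 -0.15  0.05  0.09]
[[338. 132.]
 [620. 150.]
 [314. 151.]
 [586. 167.]]
filter [0.55181319 0.21905626 1.50592208] [-0.25  0.26 -0.16 -0.21  0.18  0.18]
[ 0.20989202 -0.61518403  0.2274446 ] [[ 0.946  0.323 -0.   ]
 [ 0.323 -0.946 -0.   ]
 [-0.     0.    -1.   ]]
```

>>> send_rows --plan "0.593 -0.678 0.02 0 0 -1.177;0.593 -0.678 0.02 0 0 -1.177;0.593 -0.678 0.02 0 0 -1.177;0.593 -0.678 0.02 0 0 -1.177;0.593 -0.678 0.02 0 0 -1.177;0.593 -0.678 0.02 0 0 -1.177;0.593 -0.678 0.02 0 0 -1.177;0.593 -0.678 0.02 0 0 -1.177;0.593 -0.678 0.02 0 0 -1.177;0.593 -0.678 0.02 0 0 -1.177;0.593 -0.678 0.02 0 0 -1.177;0.593 -0.678 0.02 0 0 -1.177" --jaw 1 --squeeze 45

```text
time_s: 2.3
tcp_pos: [0.4955, 0.0805, 0.2112]
eef_rot: [0.73, 0.684, 0.0, 0.001]
force: [0.4, -0.4, -0.2]
finger_gap: 0.0938
grasp_force: 0.0
```

>>> send_rows --plan "0.047 0.016 0.03 0 0 0;0.094 0.032 0.04 0 0 0;0.142 0.047 0.05 0 0 0;0.142 0.047 0.05 0 0 0;0.142 0.047 0.05 0 0 0"

```text
time_s: 2.92
tcp_pos: [0.5508, 0.2167, 0.1609]
eef_rot: [0.73, 0.684, -0.0, 0.0]
force: [0.3, 0.3, 0.2]
finger_gap: 0.0938
grasp_force: 0.0
```

Run:
```python
from h import *
k=sensors.observe();print(k['tcp_pos'],k['eef_rot'],k['force'])
a=imaging.capture("top")[175:235,120:240,::-1];b=imaging.capture("scene")[60:200,220:400,::-1]
cv2.imwrite("pics/z2.png",np.vstack([cv2.resize(a,(600,300)),cv2.resize(b,(386,300)) if 0 else cv2.copyMakeBorder(cv2.resize(b,(386,300)),0,0,0,214,0)]))
```

```text
[0.55084271 0.21670219 0.16087558] [ 7.29645855e-01  6.83825192e-01 -1.63925372e-04  7.81349987e-05] [0.27575897 0.33177279 0.173963  ]
```

View pics/z2.png

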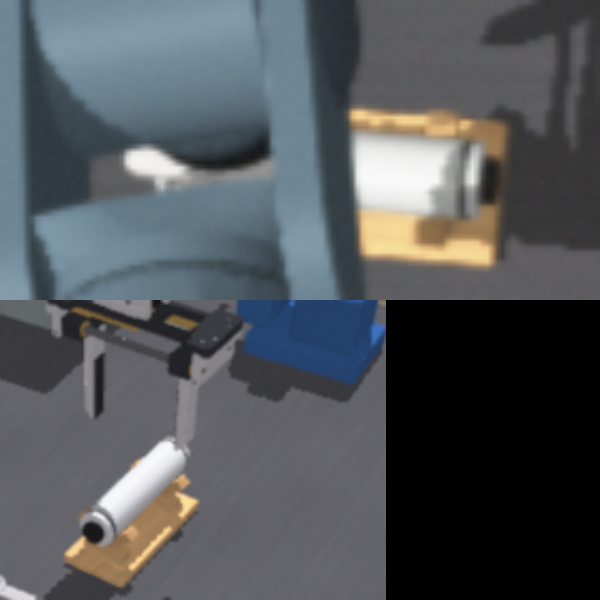

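The gripper straddles the filter, with the fingers either side of it. I'll descend and close.

>>> send_rows --plan "0.002 0.001 0.04 0 0 0;0.002 0.001 0.07 0 0 0;0.002 0.001 0.09 0 0 0;0.002 0.001 0.098 0 0 0;0.002 0.001 0.098 0 0 0"

```text
time_s: 3.65
tcp_pos: [0.5524, 0.2187, 0.0631]
eef_rot: [0.73, 0.684, 0.0, 0.0]
force: [0.5, 0.2, 1.0]
finger_gap: 0.0938
grasp_force: 0.0
```

>>> send_rows --plan "0 0 0 0 0 0;0 0 0 0 0 0;0 0 0 0 0 0;0 0 0 0 0 0;0 0 0 0 0 0;0 0 0 0 0 0" --jaw 0 --squeeze 50

```text
time_s: 4.4
tcp_pos: [0.5514, 0.219, 0.0627]
eef_rot: [0.73, 0.684, -0.001, -0.001]
force: [-2.2, -1.0, 1.8]
finger_gap: 0.039
grasp_force: 50.0
```

>>> send_rows --plan "0 0 -0.03 0 0 0;0 0 -0.08 0 0 0;0 0 -0.12 0 0 0;-0.05 0.004 -0.12 0 0 -0.02;-0.11 0.01 -0.12 0 0 -0.02;-0.17 0.015 -0.12 0 0 -0.02;-0.23 0.02 -0.12 0 0 -0.02;-0.29 0.026 -0.12 0 0 -0.02;-0.35 0.031 -0.12 0 0 -0.02;-0.41 0.036 -0.12 0 0 -0.02;-0.46 0.04 -0.12 0 0 -0.02;-0.497 0.044 -0.12 0 0 -0.02"

```text
time_s: 5.9
tcp_pos: [0.5629, -0.2819, 0.1818]
eef_rot: [0.723, 0.69, -0.0, -0.001]
force: [-0.2, 0.2, -2.8]
finger_gap: 0.0391
grasp_force: 50.0
```

>>> send_rows --plan "0 0 0.03 0 0 0;0 0 0.05 0 0 0;0 0 0.05 0 0 0"

```text
time_s: 6.28
tcp_pos: [0.5622, -0.2782, 0.1298]
eef_rot: [0.723, 0.691, -0.0, -0.003]
force: [-0.4, 0.1, -2.1]
finger_gap: 0.039
grasp_force: 50.0
```

Run:
```python
from h import *
k=sensors.observe();print(k['tcp_pos'],k['eef_rot'],k['force'],k['finger_gap'])
b=[0.5638,-0.2595,1.5257]
a=imaging.capture("top")[170:240,290:420,::-1];s=imaging.capture("scene")[220:384,90:290,::-1]
cv2.imwrite("pics/z3.png",np.hstack([cv2.resize(a,(433,233)) if 0 else cv2.copyMakeBorder(cv2.resize(a,(390,210)),0,246,0,0,0),cv2.resize(s,(410,456)) if 0 else cv2.resize(s,(400,456))]))
```

```text
[ 0.56218247 -0.27824295  0.12982403] [ 7.22631657e-01  6.91227270e-01 -4.77884732e-04 -2.84967807e-03] [-0.35725718  0.1017616  -2.11387067] 0.03903500070517658
```

View pics/z3.png

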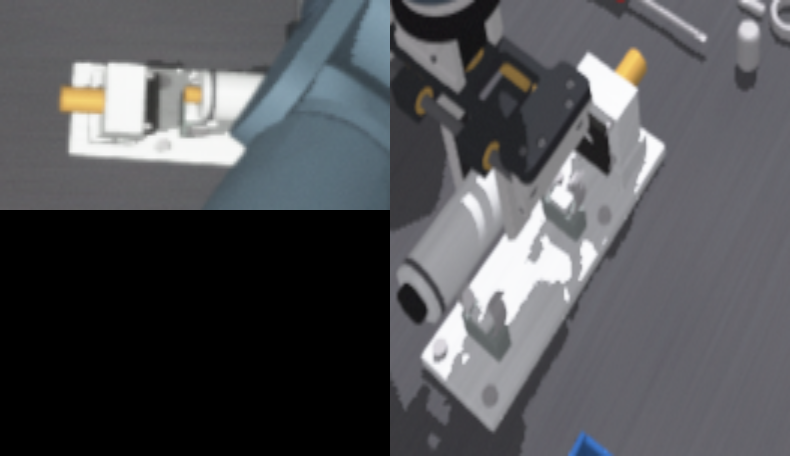

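Nipple is short of the union, and the canister sits above and in line with both clips. Lowering to just above the lips, then pressing in small steps.

>>> send_rows --plan "0 0 0.02 0 0 0;0 0 0.035 0 0 0;0 0 0.038 0 0 0;0 0 0.038 0 0 0"

```text
time_s: 6.88
tcp_pos: [0.5636, -0.2797, 0.0944]
eef_rot: [0.723, 0.691, -0.0, -0.0]
force: [0.7, -0.4, -3.6]
finger_gap: 0.0393
grasp_force: 50.0
```

>>> send_rows --plan "0 0 0.002 0 0 0;0 0 0.004 0 0 0;0 0 0.006 0 0 0;0 0 0.006 0 0 0"

```text
time_s: 7.38
tcp_pos: [0.5635, -0.28, 0.089]
eef_rot: [0.723, 0.691, -0.0, -0.0]
force: [-2.1, -0.7, -0.9]
finger_gap: 0.0391
grasp_force: 50.0
```

>>> send_rows --plan "0 -0.0008 0 0 0 0;0 -0.0008 0.001 0 0 0;0 -0.0008 0.003 0 0 0;0 -0.0008 0.003 0 0 0"

```text
time_s: 7.88
tcp_pos: [0.5627, -0.28, 0.0861]
eef_rot: [0.723, 0.691, -0.0, -0.0]
force: [-4.1, -0.1, 3.0]
finger_gap: 0.0391
grasp_force: 50.0
```

>>> send_rows --plan "0 0 0.001 0 0 0;0 0 0.002 0 0 0;0 0 0.003 0 0 0;0 0 0.003 0 0 0"

```text
time_s: 8.38
tcp_pos: [0.5634, -0.2803, 0.0841]
eef_rot: [0.723, 0.691, 0.0, 0.001]
force: [-5.7, -0.1, 7.3]
finger_gap: 0.0388
grasp_force: 50.0
```

>>> send_rows --plan "0 -0.001 0 0 0 0;0 -0.002 0 0 0 0;0 -0.002 0 0 0 0;0 -0.002 0 0 0 0"

```text
time_s: 8.88
tcp_pos: [0.5624, -0.2803, 0.0842]
eef_rot: [0.723, 0.691, 0.001, 0.002]
force: [-1.2, 0.5, 4.4]
finger_gap: 0.0391
grasp_force: 50.0
```

Run:
```python
from h import *
for _ in range(3):
    imaging.capture("top");k=sensors.observe();print(k['tcp_pos'],k['force'].round(1),k['moment'].round(2))
```

```text
[ 0.56239938 -0.28028027  0.0841878 ] [-1.   0.2  4.7] [ 0.15  0.03 -0.  ]
[ 0.5623899  -0.28027168  0.08417058] [-1.6  0.3  4.8] [0.15 0.07 0.02]
[ 0.56242516 -0.28029968  0.08421769] [-1.   0.1  5.6] [0.12 0.05 0.02]
```

>>> send_rows --plan "0 -0.0004 0.001 0 0 0;0 -0.0004 0.002 0 0 0;0 -0.0004 0.003 0 0 0;0 -0.0004 0.003 0 0 0"

```text
time_s: 9.52
tcp_pos: [0.5626, -0.2807, 0.0824]
eef_rot: [0.723, 0.691, 0.001, 0.003]
force: [-1.3, 0.4, 9.6]
finger_gap: 0.0395
grasp_force: 50.0
```

>>> send_rows --plan "0 0 0.001 0 0 0;0 0 0.002 0 0 0;0 0 0.003 0 0 0;0 0 0.003 0 0 0"

```text
time_s: 10.02
tcp_pos: [0.5626, -0.281, 0.0796]
eef_rot: [0.723, 0.691, 0.001, 0.003]
force: [-2.3, -0.3, 10.4]
finger_gap: 0.0389
grasp_force: 50.0
```

>>> send_rows --plan "0 -0.0002 0.001 0 0 0;0 -0.0004 0.002 0 0 0;0 -0.0004 0.003 0 0 0;0 -0.0004 0.003 0 0 0"

```text
time_s: 10.52
tcp_pos: [0.5623, -0.2812, 0.0763]
eef_rot: [0.723, 0.691, 0.001, 0.003]
force: [-1.8, -1.4, 7.1]
finger_gap: 0.039
grasp_force: 50.0
```

>>> send_rows --plan "0 0 0.001 0 0 0;0 0 0.002 0 0 0;0 0 0.003 0 0 0;0 0 0.003 0 0 0"

```text
time_s: 11.02
tcp_pos: [0.562, -0.281, 0.0725]
eef_rot: [0.723, 0.691, 0.001, 0.003]
force: [-0.1, -2.2, 5.2]
finger_gap: 0.0391
grasp_force: 50.0
```

>>> send_rows --plan "0 0 0.001 0 0 0;0 0 0.002 0 0 0;0 0 0.003 0 0 0;0 0 0.004 0 0 0;0 0 0.004 0 0 0"

```text
time_s: 11.65
tcp_pos: [0.5612, -0.28, 0.0679]
eef_rot: [0.723, 0.691, 0.001, 0.001]
force: [2.1, -1.0, 5.8]
finger_gap: 0.039
grasp_force: 50.0
```

>>> send_rows --plan "0 0 0.001 0 0 0;0 0 0.002 0 0 0;0 0 0.003 0 0 0;0 0 0.003 0 0 0"

```text
time_s: 12.15
tcp_pos: [0.5616, -0.2799, 0.0666]
eef_rot: [0.723, 0.691, 0.001, 0.001]
force: [-1.7, 3.7, 14.6]
finger_gap: 0.0393
grasp_force: 50.0
```

>>> send_rows --plan "0 0 0.0005 0 0 0;0 0 0.001 0 0 0;0 0 0.001 0 0 0"

```text
time_s: 12.52
tcp_pos: [0.5618, -0.2799, 0.0662]
eef_rot: [0.723, 0.691, 0.001, 0.001]
force: [-1.4, 4.2, 17.8]
finger_gap: 0.0393
grasp_force: 50.0
```

Run:
```python
from h import *
k=sensors.observe();print(k['tcp_pos'],k['eef_rot'].round(4),k['force'].round(1),k['moment'].round(2))
a=imaging.capture("top")[180:225,320:420,::-1];s=imaging.capture("scene")[230:384,90:240,::-1]
cv2.imwrite("pics/z4.png",np.hstack([cv2.copyMakeBorder(cv2.resize(a,(300,135)),0,378,0,0,0)[:510],cv2.resize(s,(497,510))]))
```

```text
[ 0.56177759 -0.27988828  0.06622537] [7.227e-01 6.911e-01 7.000e-04 1.200e-03] [-1.4  4.2 17.8] [ 0.63  0.24 -0.07]
```

View pics/z4.png

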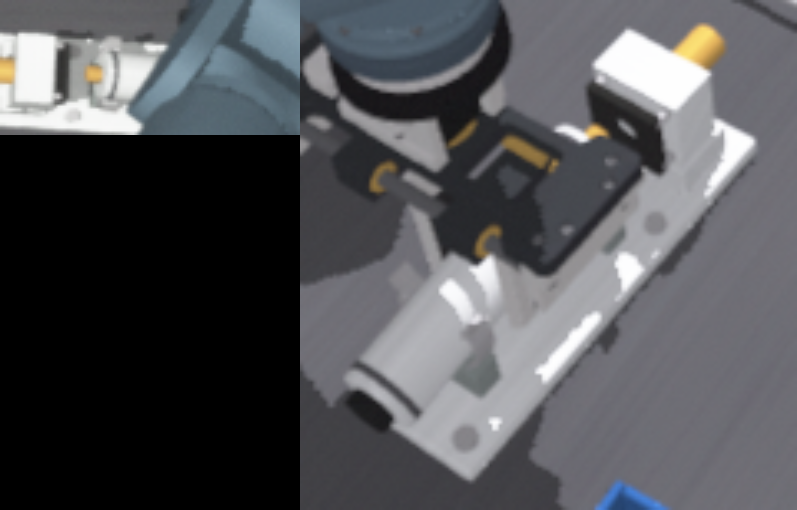

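It looks snapped through both clips, but the moment shows the front saddle carrying most of the load. I'll release so the filter settles, then regrip.

>>> send_rows --plan "0 0 0 0 0 0;0 0 0 0 0 0;0 0 0 0 0 0;0 0 0 0 0 0" --jaw 0.65

```text
time_s: 13.12
tcp_pos: [0.5596, -0.2794, 0.0621]
eef_rot: [0.723, 0.691, -0.0, -0.001]
force: [-0.1, -0.1, 0.0]
finger_gap: 0.0611
grasp_force: 0.0
```

Run:
```python
from h import *
k=sensors.observe();print(k['tcp_pos'],k['eef_rot'].round(4),k['force'].round(1),k['moment'].round(2),k['finger_gap'])
b=[0.5638,-0.2595,1.5257]
s=imaging.capture("scene")[:,:,::-1]
k=5;u0,v0=95,290;c=cv2.resize(s[v0:v0+90,u0:u0+120],None,fx=k,fy=k,interpolation=cv2.INTER_CUBIC)
# overlay predicted rear rim (seated, origin at bracket x=-.0205) and front nipple tip
for x,rad,col in((-.1005,.02,(0,0,255)),(-.1085,.012,(0,255,0))):
    P=np.c_[np.full(73,x),rad*np.cos(t),.06+rad*np.sin(t)]
    q=(proj(w(b,P),"scene")-[u0,v0]+.5)*k-.5
    cv2.polylines(c,[q.round().astype('int32')],True,col,1)
cv2.imwrite("pics/z5.png",c)
```

```text
[ 0.55962234 -0.27935511  0.06206549] [ 7.228e-01  6.910e-01 -1.000e-04 -8.000e-04] [-0.1 -0.1  0. ] [-0.03 -0.07  0.02] 0.06111359402878132
```

View pics/z5.png

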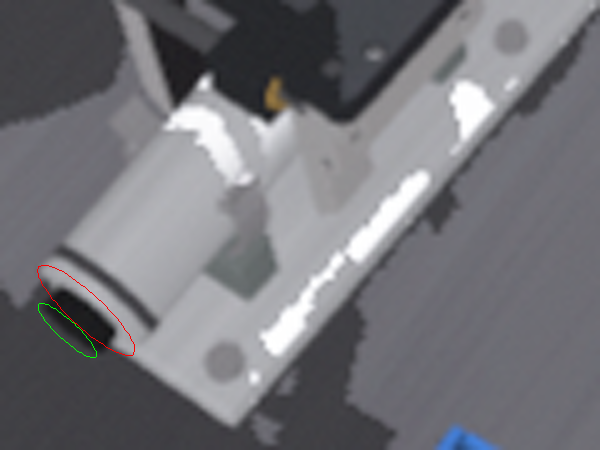

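Run:
```python
from h import *
b=[0.5638,-0.2595,1.5257]
q=(proj(w(b,[(-.09,-.04,.012),(-.09,.04,.012)]),"scene")-[95,290]+.5)*5-.5;print("corners crop z5",q.round(0))
k=7;u0,v0=325,185
c=cv2.resize(imaging.capture("top")[v0:v0+40,u0:u0+55,::-1],None,fx=k,fy=k,interpolation=cv2.INTER_CUBIC)
def circ(c,x,rad,z,cam,u0,v0,k,col):
    P=np.c_[np.full(73,x),rad*np.cos(t),z+rad*np.sin(t)]
    q=(proj(w(b,P),cam)-[u0,v0]+.5)*k-.5
    cv2.polylines(c,[q.round().astype('int32')],True,col,1)
circ(c,.0595,.02,.06,"top",u0,v0,k,(0,0,255));circ(c,.0715,.007,.06,"top",u0,v0,k,(0,255,0))
s=imaging.capture("scene")[285:380,90:170,::-1];d=cv2.resize(s,None,fx=5,fy=5,interpolation=cv2.INTER_CUBIC)
for dz,col in((0,(0,0,255)),(.005,(255,0,0))):
    circ(d,-.0955,.02,.06+dz,"scene",90,285,5,col);circ(d,-.1035,.012,.06+dz,"scene",90,285,5,col)
h=max(c.shape[0],d.shape[0]);f=lambda a:cv2.copyMakeBorder(a,0,h-a.shape[0],0,0,0)
cv2.imwrite("pics/z6.png",np.hstack([f(c),f(d)]))
```

```text
corners crop z5 [[231. 421.]
 [ 51. 298.]]
```

View pics/z6.png

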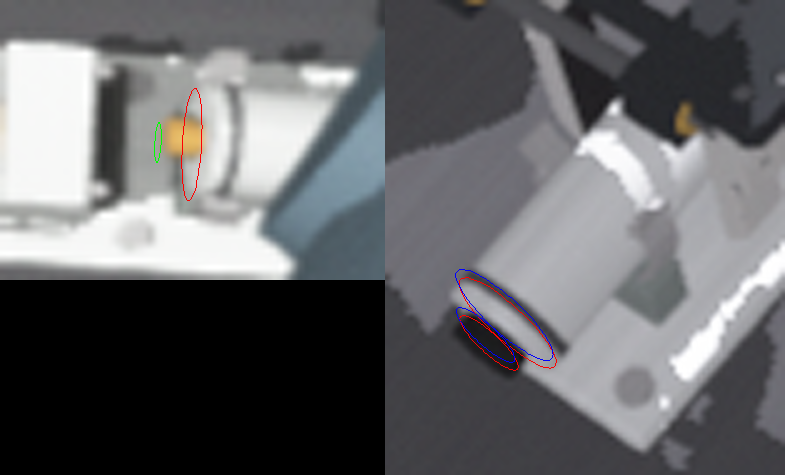

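The filter is in the clips and roughly where expected: by the top view the nipple tip is about 3 mm short of the prediction. Height and tilt aren't clear from the pictures, so I'll check them by touching the top of the canister at both ends with closed fingers.

>>> send_rows --plan "0 0 -0.03 0 0 0;0 0 -0.075 0 0 0;0 0 -0.075 0 0 0;-0.03 0.001 -0.075 0 0 0;-0.065 0.001 -0.075 0 0 0;-0.065 0.001 -0.075 0 0 0"

```text
time_s: 14.02
tcp_pos: [0.5574, -0.3461, 0.1365]
eef_rot: [0.724, 0.69, -0.0, -0.001]
force: [-0.7, 0.2, -1.1]
finger_gap: 0.0611
grasp_force: 0.0
```

>>> send_rows --plan "0 0 0.01 0 0 0;0 0 0.02 0 0 0;0 0 0.028 0 0 0;0 0 0.031 0 0 0;0 0 0.031 0 0 0;0 0 0.031 0 0 0" --jaw 0

```text
time_s: 14.78
tcp_pos: [0.5584, -0.3448, 0.1072]
eef_rot: [0.723, 0.691, 0.0, 0.0]
force: [0.0, -1.4, -0.9]
finger_gap: 0.0047
grasp_force: 0.0
```

>>> send_rows --plan "0 0 0.002 0 0 0;0 0 0.004 0 0 0;0 0 0.004 0 0 0"

```text
time_s: 15.15
tcp_pos: [0.558, -0.3446, 0.1025]
eef_rot: [0.723, 0.691, -0.0, -0.0]
force: [-0.4, 0.6, -0.1]
finger_gap: 0.0003
grasp_force: 0.0
```

>>> send_rows --plan "0 0 0.0015 0 0 0;0 0 0.0025 0 0 0;0 0 0.0025 0 0 0"

```text
time_s: 15.52
tcp_pos: [0.5581, -0.3446, 0.1001]
eef_rot: [0.723, 0.691, -0.0, -0.0]
force: [-0.3, -0.2, -0.3]
finger_gap: 0.0002
grasp_force: 0.0
```

>>> send_rows --plan "0 0 0.0015 0 0 0;0 0 0.003 0 0 0;0 0 0.003 0 0 0"

```text
time_s: 15.9
tcp_pos: [0.5587, -0.3449, 0.0987]
eef_rot: [0.723, 0.691, 0.0, 0.0]
force: [-1.4, 1.9, 6.5]
finger_gap: 0.0006
grasp_force: 2.9
```

>>> send_rows --plan "0 0 -0.015 0 0 0;0 0 -0.03 0 0 0;0.05 0 -0.03 0 0 0;0.1 0 -0.03 0 0 0;0.115 0 -0.03 0 0 0;0.115 0 -0.015 0 0 0;0.115 0 -0.006 0 0 0;0.115 0 -0.006 0 0 0"

```text
time_s: 16.9
tcp_pos: [0.563, -0.2311, 0.1023]
eef_rot: [0.723, 0.69, -0.0, -0.0]
force: [-0.9, -0.4, -0.3]
finger_gap: 0.0004
grasp_force: 0.0
```

>>> send_rows --plan "0 0 0.0015 0 0 0;0 0 0.003 0 0 0;0 0 0.003 0 0 0"

```text
time_s: 17.27
tcp_pos: [0.5638, -0.2311, 0.102]
eef_rot: [0.723, 0.691, -0.0, 0.001]
force: [-2.3, 1.7, 9.3]
finger_gap: 0.0005
grasp_force: 4.9
```

The canister axis height is about 57 mm at the rear and 60 mm at the front, which is snapped in and within limits. Regripping for the slide.

>>> send_rows --plan "0 0 -0.025 0 0 0;0 0 -0.045 0 0 0;-0.03 0.001 -0.045 0 0 0;-0.048 0.001 -0.045 0 0 0;-0.048 0.001 -0.045 0 0 0;-0.048 0.001 -0.045 0 0 0" --jaw 0.7

```text
time_s: 18.02
tcp_pos: [0.5619, -0.2773, 0.1447]
eef_rot: [0.723, 0.691, 0.0, -0.001]
force: [-0.6, 0.2, 0.3]
finger_gap: 0.0572
grasp_force: 0.0
```

>>> send_rows --plan "0 0 0 0 0 0;0 0 0.04 0 0 0;0 0 0.07 0 0 0;0 0 0.082 0 0 0;0 0 0.082 0 0 0;0 0 0.082 0 0 0"

```text
time_s: 18.77
tcp_pos: [0.5632, -0.2783, 0.0649]
eef_rot: [0.723, 0.691, 0.0, 0.001]
force: [0.8, -1.0, 0.1]
finger_gap: 0.0656
grasp_force: 0.0
```

>>> send_rows --plan "0 0 0 0 0 0;0 0 0 0 0 0;0 0 0 0 0 0;0 0 0 0 0 0;0 0 0 0 0 0" --jaw 0 --squeeze 45

```text
time_s: 19.4
tcp_pos: [0.5623, -0.2779, 0.0637]
eef_rot: [0.723, 0.691, -0.0, 0.0]
force: [-1.3, 0.8, 2.8]
finger_gap: 0.0388
grasp_force: 45.0
```

>>> send_rows --plan "0.001 0 0 0 0 0;0.002 0 0 0 0 0;0.003 0 0 0 0 0;0.004 0 0 0 0 0;0.005 0 0 0 0 0;0.006 0 0 0 0 0"

```text
time_s: 20.15
tcp_pos: [0.5625, -0.2741, 0.0637]
eef_rot: [0.723, 0.691, -0.001, 0.002]
force: [-1.8, -8.0, 1.3]
finger_gap: 0.0393
grasp_force: 45.0
```

>>> send_rows --plan "0.001 0 0 0 0 0;0.002 0 0 0 0 0;0.003 0 0 0 0 0;0.004 0 0 0 0 0"

```text
time_s: 20.65
tcp_pos: [0.5627, -0.2702, 0.0638]
eef_rot: [0.723, 0.691, -0.001, 0.002]
force: [-2.3, -8.0, 0.5]
finger_gap: 0.0391
grasp_force: 45.0
```

>>> send_rows --plan "0.001 0 0 0 0 0;0.002 0 0 0 0 0;0.003 0 0 0 0 0"

```text
time_s: 21.02
tcp_pos: [0.5629, -0.2671, 0.0637]
eef_rot: [0.723, 0.691, -0.001, 0.002]
force: [-1.8, -8.6, -0.9]
finger_gap: 0.0391
grasp_force: 45.0
```

>>> send_rows --plan "0.001 0 0 0 0 0;0.002 0 0 0 0 0"

```text
time_s: 21.28
tcp_pos: [0.563, -0.2652, 0.0638]
eef_rot: [0.723, 0.691, -0.001, 0.002]
force: [-2.9, -8.0, 0.1]
finger_gap: 0.0392
grasp_force: 45.0
```

>>> send_rows --plan "0.001 0 0 0 0 0;0.002 0 0 0 0 0"

```text
time_s: 21.52
tcp_pos: [0.563, -0.2631, 0.0637]
eef_rot: [0.723, 0.691, -0.001, 0.002]
force: [-2.4, -8.3, 0.5]
finger_gap: 0.0394
grasp_force: 45.0
```

>>> send_rows --plan "0.001 0 0 0 0 0;0.002 0 0 0 0 0"

```text
time_s: 21.78
tcp_pos: [0.5631, -0.2611, 0.0637]
eef_rot: [0.723, 0.691, -0.001, 0.002]
force: [-2.1, -7.8, -0.1]
finger_gap: 0.0391
grasp_force: 45.0
```

>>> send_rows --plan "0.001 0 0 0 0 0;0.002 0 0 0 0 0"

```text
time_s: 22.02
tcp_pos: [0.5632, -0.2591, 0.0637]
eef_rot: [0.723, 0.691, -0.001, 0.002]
force: [-1.4, -8.9, 1.0]
finger_gap: 0.0391
grasp_force: 45.0
```

>>> send_rows --plan "0.001 0 0 0 0 0;0.002 0 0 0 0 0"

```text
time_s: 22.28
tcp_pos: [0.5633, -0.2571, 0.0637]
eef_rot: [0.723, 0.691, -0.001, 0.002]
force: [-2.0, -7.8, 0.4]
finger_gap: 0.0387
grasp_force: 45.0
```

>>> send_rows --plan "0.001 0 0 0 0 0;0.002 0 0 0 0 0"

```text
time_s: 22.52
tcp_pos: [0.5634, -0.2551, 0.0637]
eef_rot: [0.723, 0.691, -0.001, 0.002]
force: [-2.6, -7.3, 0.1]
finger_gap: 0.0393
grasp_force: 45.0
```

>>> send_rows --plan "0.001 0 0 0 0 0;0.002 0 0 0 0 0"

```text
time_s: 22.78
tcp_pos: [0.5635, -0.2531, 0.0637]
eef_rot: [0.723, 0.691, -0.001, 0.002]
force: [-2.8, -7.4, 0.9]
finger_gap: 0.0391
grasp_force: 45.0
```

>>> send_rows --plan "0.001 0 0 0 0 0;0.002 0 0 0 0 0"

```text
time_s: 23.02
tcp_pos: [0.5636, -0.2511, 0.0637]
eef_rot: [0.723, 0.691, -0.001, 0.002]
force: [-1.5, -6.8, 0.2]
finger_gap: 0.0391
grasp_force: 45.0
```

>>> send_rows --plan "0.001 0 0 0 0 0;0.002 0 0 0 0 0"

```text
time_s: 23.28
tcp_pos: [0.5637, -0.2496, 0.0638]
eef_rot: [0.723, 0.691, -0.002, 0.002]
force: [-2.0, -9.6, -0.1]
finger_gap: 0.0389
grasp_force: 45.0
```

>>> send_rows --plan "0.001 0 0 0 0 0;0.002 0 0 0 0 0"

```text
time_s: 23.52
tcp_pos: [0.5637, -0.2481, 0.0637]
eef_rot: [0.723, 0.691, -0.002, 0.003]
force: [-1.8, -12.6, -0.5]
finger_gap: 0.0389
grasp_force: 45.0
```

>>> send_rows --plan "0 0 0 0 0 0;0 0 0 0 0 0;0 0 0 0 0 0"

```text
time_s: 23.9
tcp_pos: [0.5638, -0.248, 0.0638]
eef_rot: [0.723, 0.691, -0.002, 0.003]
force: [-2.3, -12.1, -0.2]
finger_gap: 0.039
grasp_force: 45.0
```

The seal was met at about y = -0.2505 and is now about 2.5–3 mm compressed. I'll ease the arm's push off and let go.

>>> send_rows --plan "-0.0007 0 0 0 0 0;-0.0015 0 0 0 0 0;-0.0015 0 0 0 0 0"

```text
time_s: 24.28
tcp_pos: [0.5638, -0.2481, 0.0637]
eef_rot: [0.723, 0.691, -0.001, 0.001]
force: [-2.6, -5.1, 1.2]
finger_gap: 0.0387
grasp_force: 45.0
```

>>> send_rows --plan "0 0 0 0 0 0;0 0 0 0 0 0;0 0 0 0 0 0;0 0 0 0 0 0;0 0 0 0 0 0" --jaw 0.7

```text
time_s: 24.9
tcp_pos: [0.5636, -0.2462, 0.0632]
eef_rot: [0.723, 0.691, 0.0, -0.0]
force: [0.2, 0.9, -1.2]
finger_gap: 0.0654
grasp_force: 0.0
```

>>> send_rows --plan "0 0 -0.02 0 0 0;0 0 -0.06 0 0 0;0 0 -0.11 0 0 0;0 0 -0.15 0 0 0;-0.06 -0.03 -0.15 0 0 0;-0.12 -0.06 -0.15 0 0 0;-0.18 -0.09 -0.15 0 0 0;-0.22 -0.12 -0.15 0 0 0;-0.22 -0.12 -0.15 0 0 0"

```text
time_s: 26.02
tcp_pos: [0.4315, -0.464, 0.215]
eef_rot: [0.725, 0.689, -0.0, 0.001]
force: [0.5, 0.4, -0.8]
finger_gap: 0.066
grasp_force: 0.0
```

Run:
```python
from h import *
a=imaging.capture("top")[185:230,310:415,::-1]
s=imaging.capture("scene")[230:380,95:245,::-1]
cv2.imwrite("pics/z7.png",np.hstack([cv2.copyMakeBorder(cv2.resize(a,(420,180),interpolation=2),0,180,0,0,0),cv2.resize(s,(360,360),interpolation=2)]))
```

```text
(no output)
```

View pics/z7.png

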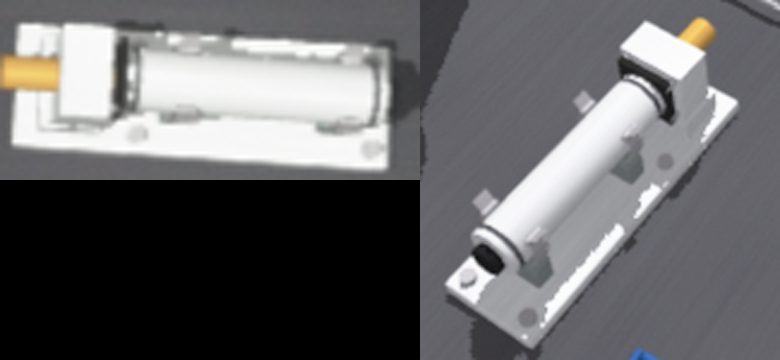

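The filter lies parallel in both clips with its shoulder against the seal flange and the nipple inside the union; the arm is clear of it. Handing in.

```bash
python3 -c "
from cell import r
print(r.sign_off())"
```

```text
the job is handed in; nothing more can be done
None
```

I handed the job in at about 26 s. The filter is snapped into both clips with its nipple plugged in, and when let go its shoulder was pressing the seal by an estimated 2.5–3 mm, judging from force and travel. The arm is clear, the tools and tin were not touched, and the hand-in returned no verdict.

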